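Close the sugar jars at the sauce counter

ROBOT

A 7-joint arm with a two-finger parallel gripper is mounted at the origin on the work surface. World frame = base frame: x ahead of the robot, y to its left, z up, the work surface at z = 0. Lengths are in m, angles in rad, forces in N, time in s.
With the tool pointing down it reaches from about 0.4 to 0.85 m from the base axis. Payload 4.5 kg.
Tool frame: the origin (TCP) lies midway between the tips of the shut fingers; the grasp point (between the pads) lies 19 mm behind it; z points along the fingers, y is the direction in which the jaws open and shut (so a half turn about z gives the same grasp; the last joint's range is limited). The gripper opens to 88 mm and grips with 3 to 60 N. Pads are 18 mm wide; open, the fingers measure 123 mm over their backs; the gripper's body (75 mm by 187 mm) begins 45 mm behind the grasp point.
Start: joints at [1.318, 0.689, -0.195, 1.565, 0.157, 0.902, -0.215], TCP at [0.177, -0.599, 0.213] pointing down, gripper open.
Joint ranges: [-3.01, 3.01], [-0.46, 2.08], [-1.47, 1.51], [0.13, 2.56], [-1, 4.14], [0.04, 2.09], [-2.66, 2.66]. Speed limits (rad/s): [2.57, 2.57, 3.14, 3.14, 3.14, 3.14, 3.14].

INTERFACE

Orientations are given as a unit quaternion [x, y, z, w].
In Python, from plant import r gives the robot as it stands. The module is installed in compiled form; this text tells all that it offers.
- The arm moves only by the tool carry_out, never from a script. Its argument "commands" is a list of rows, each a list of 6 numbers: the shift along the tool's x, y, z in m, then the turn, a rotation vector about the tool's x, y, z in degrees. In form: [[dx, dy, dz, wx, wy, wz], ...]. A call has 1 to 12 rows; each row is the pose to reach, as a shift and turn from the pose commanded when the call began, along the tool's axes at that moment; what a row does not reach only later rows make up. A row lasts 1/10 s, in which the tool goes at most 50 mm and 8.59 degrees, less where a joint would pass 70% of its speed; a pose out of reach is approached as far as the arm can. A call with a gripper value outside its range is refused whole. "fingers" is the closure in counts, from 0 (fully open) to 255 (shut), set as the call begins (left out, the last holds). The fingers move at their own pace and stop on an object; "grip_force" is the grip in N (left out, the last holds). Time passes only in rows, so rows that repeat a pose let the fingers close. It gives the time, the measured TCP pose, the force and the opening at its end, in the units of the state.
- r.get_state(): the state, without advancing time (a new reading comes with each control period).
- r.snapshot(name): name is "side" or "top"; returns a dict with "img" (400x640x3 uint8, blue, green, red), "intrinsics" (3x3 intrinsics, pixels), "k1" (the pictures are not rectified: a ray, as slopes to the right and down, at radius r is drawn at 1 + k1 r^2 times it, then the intrinsics apply), "extrinsics" (4x4, takes a point from camera to world coordinates). Camera axes: x right, y down, z forward; pixel columns grow to the right and rows downward; lengths in m; the calibration is good to about 2 mm. A picture is of the moment at which its call begins. There is no depth.
- r.finish_job(): hands the job in, once; it reports no verdict.
Trained networks look in a picture, given as the dict that the camera call returned (one of the last four; its "shot" number tells which), for a name from the list of things; names that differ only in an ending like _2 or _b are one class to them, and where a whole thing is asked for, a point or a joint stands for the part that bears it (a point fixed in the world has none). Each returns a list of dicts, best first, with "p" (0 to 1); they miss things now and then, are a little off and sometimes report something else, mostly with a low value. They report only what shows in the picture. A call takes as long as a camera call.
- r.spot_in(picture, label): "xyz" ([x, y, z] in m, in world coordinates, good to about 4 mm: the middle of the surface that is visible of it).
- r.spot_point(picture, label): "xyz" ([x, y, z] in m, in world coordinates, good to about 4 mm: a listed point, or the origin of a listed thing).
The state is a dict: "clock": time; "q": joint angles; "qd": joint speeds; "joint_torque": joint torques, N m; "tool_pos": TCP position; "eef_rot": TCP orientation; "contact_force": force on the tool from outside, world axes, zero at the start; "moment": the same for the moment, N m; "opening": opening from 0.0 (shut) to 1.0 (fully open).
Only numpy, scipy, OpenCV 4.12 (cv2) and the standard library are available. Lean on these libraries where they do the work, as an engineer would, in place of code of your own. Each camera call takes 0.05 s, during which the arm holds its last target.

TASK

Three alike glass sugar jars with wooden lids stand on the sauce counter; two of the lids were left standing up off their jars. Press each of those two lids straight down until it is fully home on its jar, leaving the jars standing upright where they are. Do not touch the jar that is already closed, and do not knock over or shift the oil bottle.

Things in the scene. Friction and masses are not known exactly. Their poses are not given: they have to be found in the camera images.
- lid_a_top (a point): Centre of the top face of the first raised lid: plain wooden disc, 90 mm across, 16 mm thick, over a dark rubber plug that sits in the jar's mouth, 18 to 26 mm of it bare below the disc. z up. It only slides straight down along its jar against a steady friction of 7 N, and stays where left. Top 124 to 132 mm above the counter at the start, 106 mm when home, where the disc meets the rim and stops.
- lid_b_top (a point): The same point of the second raised lid, alike in every way. Each jar is clear glass with brown sugar in it and a steel band round the mouth, 82 mm across, rim 90 mm above the counter, 0.6 to 0.95 kg with its lid, standing loose on the counter.
- closed_jar: The third jar, of the same make, whose lid is already fully home (no dark plug shows, lid top 106 mm above the counter); must not be touched. Origin at the centre of its underside, z up.
- oil_bottle: Bystander: amber squeeze bottle with dark blue cap and small spout, 60 mm across, 186 mm tall, standing loose. Origin at the centre of its underside, z up.

How it is judged:
By the outcome, as a careful person would: the job done as asked, in the order asked, and still so for the second after the job is handed in, with the robot touching nothing.
It also fails if it takes over 46 s, if anything falls off the work surface, if the arm or the gripper's body presses on something with over 40 N, if the wrist force passes 120 N, or if a joint passes its speed limit or range.

## Working session

There is one attempt and no reset: what is moved stays moved. The work goes in short steps, Python scripts to look and compute and a tool call to move; the robot and the scene stay as the last step left them, time stands still between calls to the robot, and variables do not carry over. Pictures are saved under pics/ and viewed, and the job is handed in when it is done.

Besides the shell and the picture viewer there is one more tool, called by a JSON object that holds its "fn" and its "kwargs", one argument or row to a line. carry_out: Moves the arm, as the interface text tells. Its arguments: {"type":"object","properties":{"commands":{"type":"array","items":{"type":"array","items":{"type":"number"}}},"fingers":{"type":"number"},"grip_force":{"type":"number"}},"required":["commands"]}

```bash
mkdir -p pics
python3 - <<'E'
from plant import r
import cv2
s=r.get_state();print(s)
for n in("side","top"):
    p=r.snapshot(n);cv2.imwrite(f"pics/{n}0.png",p["img"])
    print(n,p["intrinsics"],p["k1"],p["extrinsics"])
    for l in("lid_a_top","closed_jar","oil_bottle"):
        for f in ("spot_point","spot_in"):
            print(l,f,[(round(d["p"],2),[round(float(v),4) for v in d["xyz"]]) for d in getattr(r,f)(p,l)])
E
```

```text
{'clock': 0.0, 'q': array([ 1.31781513,  0.69000215, -0.19450676,  1.56632151,  0.15733573,
        0.9025039 , -0.21509358]), 'qd': array([ 0.00036195,  0.00025585, -0.00190118,  0.00079089, -0.00019686,
        0.00021139, -0.00071059]), 'joint_torque': array([-7.70202168e-04, -5.27565265e+01, -1.26669366e+00, -1.53428131e+01,
       -5.25245850e-02,  6.52953837e-03,  1.43925954e-04]), 'tool_pos': array([ 0.17653738, -0.59884916,  0.21190457]), 'eef_rot': array([ 9.89729273e-01,  1.42951461e-01, -2.11999947e-04, -8.95215275e-04]), 'contact_force': array([ 0.63536092, -0.35258244, -0.32674961]), 'moment': array([ 0.01544348, -0.01853329, -0.03029513]), 'opening': 0.9965312617788036}
side [[519.84638077   0.         322.71502139]
 [  0.         519.84638077 203.11685598]
 [  0.           0.           1.        ]] -0.1496785733542963 [[-7.53944744e-01 -4.51447145e-01  4.77245009e-01 -1.72900707e-01]
 [-6.56936973e-01  5.19289037e-01 -5.46601052e-01  7.33021975e-01]
 [-1.06661662e-03 -7.25626881e-01 -6.88087561e-01  1.12736486e+00]
 [ 0.00000000e+00  0.00000000e+00  0.00000000e+00  1.0
[... 375 characters left out ...]
0979])]
top [[392.14199074   0.         323.69897149]
 [  0.         392.14199074 191.93530138]
 [  0.           0.           1.        ]] -0.08327384998777948 [[ 0.02396588 -0.99479955  0.09899243  0.41143562]
 [-0.99925176 -0.02684394 -0.02784455 -0.08908133]
 [ 0.0303571  -0.09825104 -0.99469854  1.25965254]
 [ 0.          0.          0.          1.        ]]
lid_a_top spot_point [(0.97, [0.5876, 0.0278, 0.1367])]
lid_a_top spot_in [(0.57, [0.5864, 0.0299, 0.1381])]
closed_jar spot_point [(0.93, [0.5019, -0.2415, -0.0006])]
closed_jar spot_in [(0.59, [0.4998, -0.2387, 0.1089])]
oil_bottle spot_point [(0.77, [0.5629, -0.4842, 0.0027])]
oil_bottle spot_in [(0.76, [0.5568, -0.4691, 0.1479])]
```

View pics/side0.png

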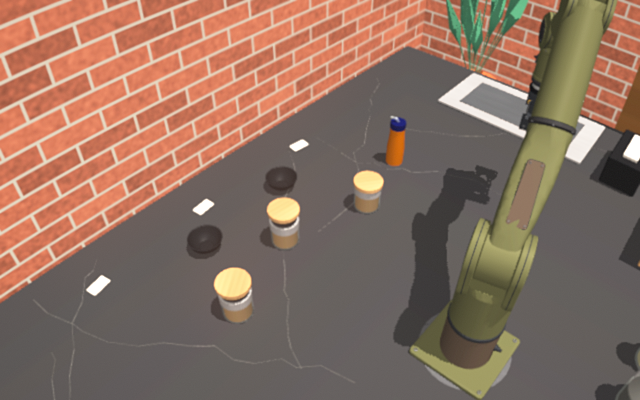

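View pics/top0.png

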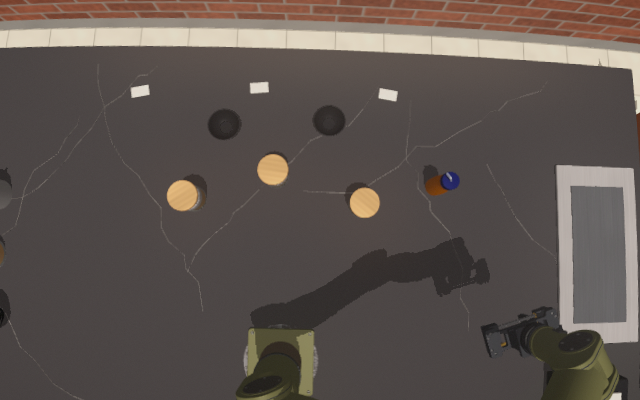

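The side view shows dark plugs and raised lids on the jars at about (283,210) and (233,283). The jar at (368,182) looks closed. Next I'll triangulate the lid tops from both views and zoom in.

```bash
cat > h.py <<'E'
import numpy as np,cv2
from scipy.optimize import least_squares
def proj(p,X):
    E=p["extrinsics"];c=(np.asarray(X)-E[:3,3])@E[:3,:3]
    s=c[:,:2]/c[:,2:];r2=(s**2).sum(1,keepdims=True);s=s*(1+p["k1"]*r2)
    K=p["intrinsics"];return s*[K[0,0],K[1,1]]+[K[0,2],K[1,2]]
def mask(p):
    h=cv2.cvtColor(p["img"],cv2.COLOR_BGR2HSV)
    return cv2.inRange(h,(10,70,170),(25,200,255))
E
python3 - <<'E'
from plant import r
from h import *
ps={n:r.snapshot(n) for n in("side","top")}
im=ps["side"]["img"]
cv2.imwrite("pics/z.png",cv2.resize(im[150:330,190:420],None,fx=3.3,fy=3.3,interpolation=cv2.INTER_CUBIC))
th=np.linspace(0,2*np.pi,72,endpoint=False);ring=np.c_[np.cos(th),np.sin(th),0*th]*.045
for nm,g in (("mid",[.588,.029,.128]),("left",[.507,.289,.128]),("closed",[.5,-.242,.106])):
    obs={}
    for n,p in ps.items():
        m=mask(p);k,lab,st,ce=cv2.connectedComponentsWithStats(m)
        c=proj(p,[g])[0];i=min((i for i in range(1,k) if st[i,4]>150),key=lambda i:np.hypot(*(ce[i]-c)))
        obs[n]=(lab==i);print(nm,n,ce[i],st[i])
    # fit: silhouette of disc (top face + side band 16mm) bbox vs observed
    def f(X):
        o=[]
        for n,p in ps.items():
            q=np.vstack([proj(p,X+ring),proj(p,X+ring-[0,0,.016])])
            ys,xs=np.nonzero(obs[n])
            for d in np.deg2rad(np.arange(0,360,15)):
                u=np.array([np.cos(d),np.sin(d)]);
                o.append((q@u).max()-((xs*u[0]+ys*u[1]).max()+.5*0))
        return o
    s=least_squares(f,g,loss="soft_l1",x_scale=.01,diff_step=1e-4);print(s.x.round(4),np.sqrt(np.mean(s.fun**2)) )
E
```

```text
mid side [282.11912226 209.47648903] [267 197  33  27 638]
mid top [272.2630137  169.24520548] [257 154  31  31 730]
[0.5864 0.0301 0.1353] 0.6239475155238244
left side [233.51868132 282.89230769] [214 267  38  33 910]
left top [181.6446281  194.97520661] [167 180  30  31 726]
[0.5047 0.2917 0.1305] 0.7983419681040892
closed side [367.42156863 181.02941176] [353 170  31  24 510]
closed top [364.22766571 202.39337176] [350 188  30  30 694]
[ 0.4987 -0.2432  0.1085] 0.6530494114353433
```

View pics/z.png

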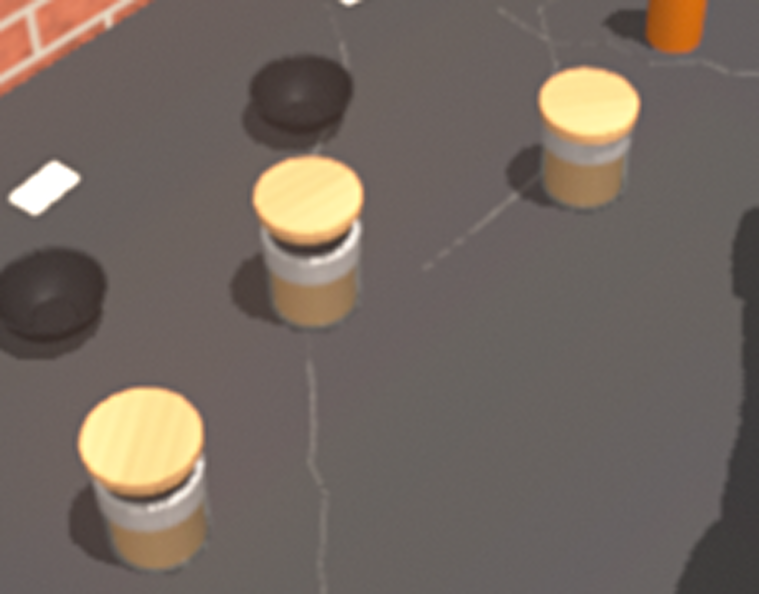

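The zoom confirms it: the middle jar (283,210) and left jar (233,283) show dark plugs, and the right one is closed. Now to work out the tool-frame shifts.

```bash
cat >> h.py <<'E'
from scipy.spatial.transform import Rotation as Ro
def rel(s,T):
    return (Ro.from_quat(s["eef_rot"]).inv().apply(np.array(T)-s["tool_pos"])).round(4)
def tilt(s): 
    # turn (tool axes, deg) that makes tool z straight down
    R=Ro.from_quat(s["eef_rot"]);z=R.inv().apply([0,0,-1]);return np.degrees(np.cross([0,0,1],z)).round(3)
E
python3 - <<'E'
from plant import r
from h import *
s=r.get_state();print(s["tool_pos"],tilt(s))
for T in ([.177,-.599,.29],[.587,.030,.29],[.587,.030,.16]):print(rel(s,T))
E
```

```text
[ 0.17682251 -0.59950646  0.21277621] [ 0.008 -0.001  0.   ]
[ 0.0003 -0.0004 -0.0772]
[ 0.5715 -0.4878 -0.0773]
[ 0.5715 -0.4878  0.0527]
```

{"fn": "carry_out", "kwargs": {
  "commands": [
    [0,0,-0.04,0,0,0],
    [0.015,-0.013,-0.075,0,0,0],
    [0.045,-0.038,-0.077,0,0,0],
    [0.075,-0.064,-0.077,0,0,0],
    [0.105,-0.09,-0.077,0,0,0],
    [0.135,-0.115,-0.077,0,0,0],
    [0.165,-0.141,-0.077,0,0,0],
    [0.195,-0.166,-0.077,0,0,0],
    [0.225,-0.192,-0.077,0,0,0],
    [0.255,-0.218,-0.077,0,0,0],
    [0.285,-0.243,-0.077,0,0,0],
    [0.315,-0.269,-0.077,0,0,0]
  ],
  "fingers": 255,
  "grip_force": 20
}}

```text
clock: 2.0
tool_pos: [0.4036, -0.2511, 0.29]
eef_rot: [0.99, 0.143, 0.0, 0.0]
contact_force: [0.4, -0.2, -0.5]
opening: 0.004
```

Run:
```python
from plant import r
from h import *
s=r.get_state();print(s["clock"],s["tool_pos"],s["q"].round(2),s["opening"],tilt(s))
for T in ([.587,.030,.29],[.587,.030,.16]):print(rel(s,T))
```

```text
2.0 [ 0.40361348 -0.25109938  0.28997932] [ 0.63  0.39 -0.25  1.89  0.13  0.87 -0.97] 0.0038163064777379943 [ 0.038 -0.023  0.   ]
[ 2.554e-01 -2.178e-01 -1.000e-04]
[ 0.2553 -0.2179  0.1299]
```

{"fn": "carry_out", "kwargs": {
  "commands": [
    [0.03,-0.026,0,0,0,0],
    [0.06,-0.051,0,0,0,0],
    [0.09,-0.077,0,0,0,0],
    [0.12,-0.102,0,0,0,0],
    [0.15,-0.128,0,0,0,0],
    [0.18,-0.154,0,0,0,0],
    [0.21,-0.179,0,0,0,0],
    [0.24,-0.205,0.02,0,0,0],
    [0.254,-0.217,0.05,0,0,0],
    [0.254,-0.217,0.085,0,0,0],
    [0.254,-0.217,0.11,0,0,0],
    [0.254,-0.217,0.11,0,0,0]
  ]
}}

```text
clock: 3.2
tool_pos: [0.5824, 0.0274, 0.1765]
eef_rot: [0.99, 0.143, -0.004, 0.0]
contact_force: [-0.4, -0.6, 0.8]
opening: 0.004
```

Run:
```python
from plant import r
from h import *
p=r.snapshot("side");cv2.imwrite("pics/s1.png",cv2.resize(p["img"][130:310,190:390],None,fx=3,fy=3))
s=r.get_state();print(s["clock"],s["tool_pos"],s["contact_force"],tilt(s),proj(p,[s["tool_pos"]]))
for T in ([.587,.030,.14],):print(rel(s,T))
```

```text
3.25 [0.58409571 0.0274932  0.17868289] [ 0.33859601  0.11763824 -0.16382077] [-0.023  0.184  0.   ] [[283.29497221 195.79636588]]
[ 0.0036 -0.0016  0.0387]
```

View pics/s1.png

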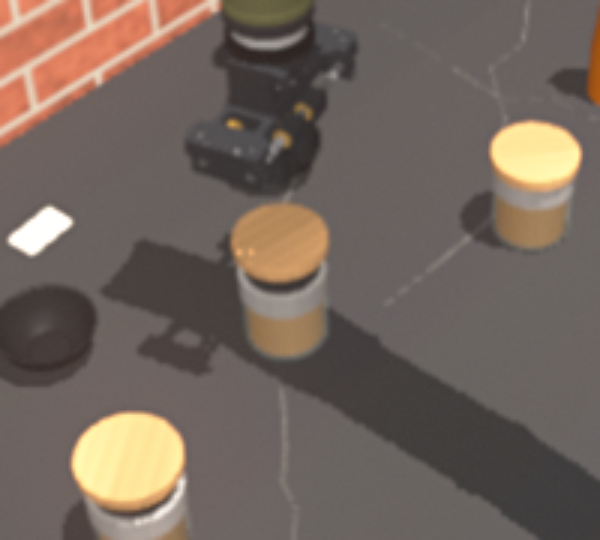

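{"fn": "carry_out", "kwargs": {
  "commands": [
    [0.002,-0.001,0.012,0,0,0],
    [0.003,-0.001,0.024,0,0,0],
    [0.003,-0.001,0.034,0,0,0],
    [0.003,-0.001,0.038,0,0,0],
    [0.003,-0.001,0.042,0,0,0],
    [0.003,-0.001,0.046,0,0,0],
    [0.003,-0.001,0.05,0,0,0],
    [0.003,-0.001,0.053,0,0,0],
    [0.003,-0.001,0.056,0,0,0]
  ]
}}

```text
clock: 4.15
tool_pos: [0.5878, 0.0295, 0.1236]
eef_rot: [0.99, 0.143, 0.0, 0.0]
contact_force: [-0.4, 0.1, 0.0]
opening: 0.006
```

Run:
```python
from plant import r
from h import *
s=r.get_state();print(s["clock"],s["tool_pos"],s["contact_force"],s["moment"],tilt(s))
```

```text
4.15 [0.58778767 0.02945055 0.12358396] [-0.37803396  0.10145682  0.01960053] [ 0.03668186  0.02487816 -0.00338329] [ 0.007 -0.014  0.   ]
```

{"fn": "carry_out", "kwargs": {
  "commands": [
    [0,0,0.003,0,0,0],
    [0,0,0.003,0,0,0],
    [0,0,0.003,0,0,0]
  ]
}}

```text
clock: 4.45
tool_pos: [0.5877, 0.0294, 0.1207]
eef_rot: [0.99, 0.143, 0.0, 0.0]
contact_force: [0.5, 0.1, 0.1]
opening: 0.005
```

Run:
```python
from plant import r
from h import *
p=r.snapshot("side");cv2.imwrite("pics/s2.png",cv2.resize(p["img"][130:310,190:390],None,fx=3,fy=3))
s=r.get_state();print(s["clock"],s["tool_pos"],s["contact_force"],s["moment"],tilt(s))
```

```text
4.5 [0.58779243 0.02946156 0.12079707] [-0.01148838 -0.73766815  0.14919512] [ 0.03864274 -0.00635357  0.04789613] [ 0.006 -0.012  0.   ]
```

View pics/s2.png

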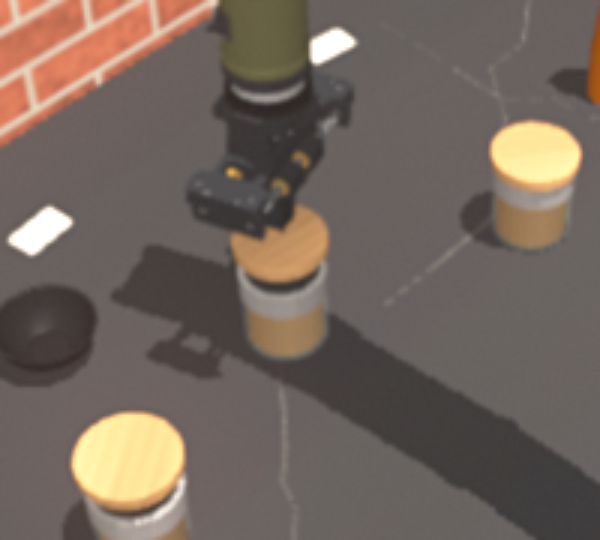

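Run:
```python
from plant import r
from h import *
s=r.get_state();print(s["q"])
for n,w in (("side",(130,290,220,380)),("top",(110,230,200,350))):
    p=r.snapshot(n);q=proj(p,[s["tool_pos"]])[0];print(n,q, proj(p,[[.5870,.03,.132]]))
    k=4;a,b,c,d=w;im=cv2.resize(p["img"][a:b,c:d],None,fx=k,fy=k,interpolation=cv2.INTER_CUBIC)
    cv2.circle(im,tuple(int(v) for v in ((q-[c,a]+.5)*k)),3,(0,255,0),-1)
    cv2.imwrite(f"pics/{n}3.png",im)
    for l in ("lid_a_top",):print([(round(d["p"],2),[round(float(v),4) for v in d["xyz"]]) for d in r.spot_point(p,l)])
```

```text
[-0.00982285  0.76490078 -0.20574644  1.7618206   0.23957459  0.63909798
 -1.63684746]
side [282.9555893  210.91665411] [[282.80643136 208.24484654]]
[(0.7, [0.5867, 0.0284, 0.1288])]
top [272.91103649 169.1598796 ] [[272.33584484 168.82281644]]
[]
```

View pics/side3.png

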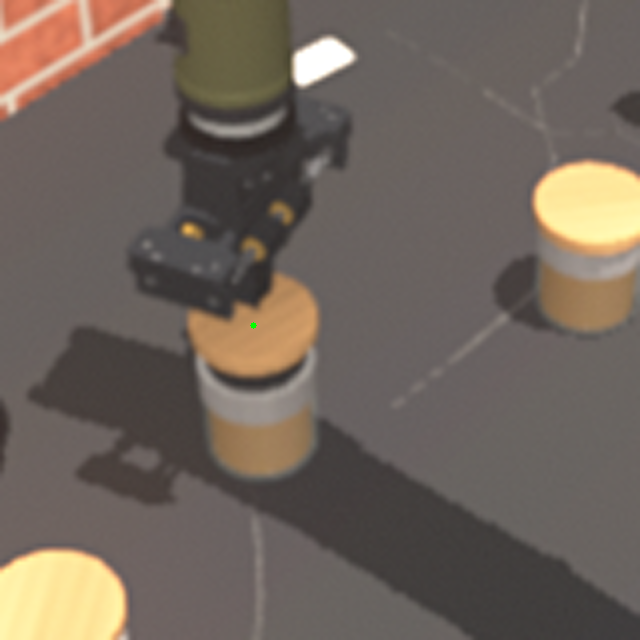

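View pics/top3.png

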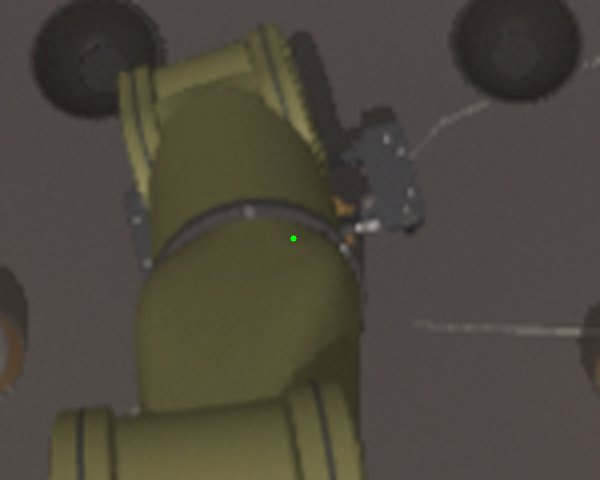

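The tip shows about 5 px above the projected TCP, near (283,205), and there is no force yet. So contact should come a little lower than the readout suggests. I'll go down slowly and watch the force.

{"fn": "carry_out", "kwargs": {
  "commands": [
    [0,0,0.002,0,0,0],
    [0,0,0.004,0,0,0],
    [0,0,0.006,0,0,0],
    [0,0,0.006,0,0,0]
  ]
}}

```text
clock: 5.1
tool_pos: [0.5874, 0.0294, 0.1143]
eef_rot: [0.99, 0.143, -0.0, 0.0]
contact_force: [-0.1, -0.8, -0.3]
opening: 0.004
```

```bash
cat > look.py <<'E'
import sys
from plant import r
from h import *
nm=sys.argv[1];a,b,c,d=map(int,sys.argv[2:6])
s=r.get_state();print(s["clock"],s["tool_pos"].round(4),s["contact_force"].round(2),s["moment"].round(3))
p=r.snapshot("side");k=4
cv2.imwrite(f"pics/{nm}.png",cv2.resize(p["img"][a:b,c:d],None,fx=k,fy=k,interpolation=cv2.INTER_CUBIC))
E
python3 look.py s4 130 280 220 380
```

```text
5.1 [0.5874 0.0294 0.1143] [-0.06 -0.75 -0.26] [-0.002 -0.047  0.01 ]
```

View pics/s4.png

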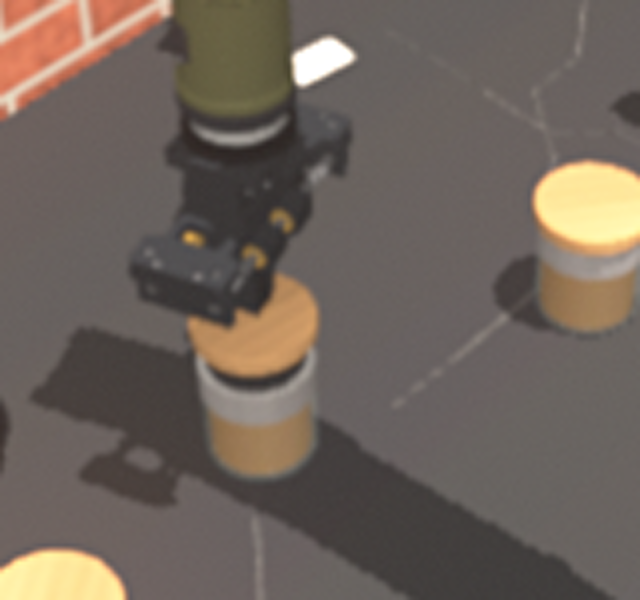

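{"fn": "carry_out", "kwargs": {
  "commands": [
    [0,0,0.002,0,0,0],
    [0,0,0.004,0,0,0],
    [0,0,0.004,0,0,0]
  ]
}}

```text
clock: 5.45
tool_pos: [0.5875, 0.0294, 0.1104]
eef_rot: [0.99, 0.143, -0.0, 0.0]
contact_force: [-0.2, 0.9, 0.2]
opening: 0.006
```

```bash
python3 look.py s5 130 280 220 380
```

```text
5.45 [0.5875 0.0294 0.1104] [-0.21  0.9   0.23] [0.009 0.033 0.032]
```

View pics/s5.png

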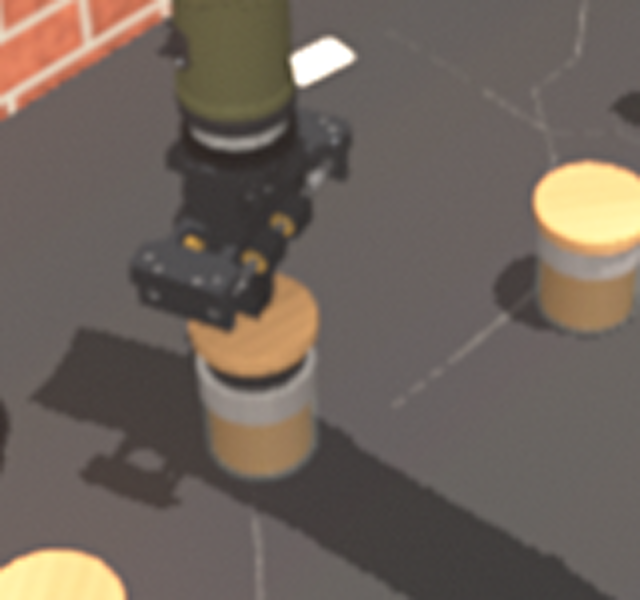

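{"fn": "carry_out", "kwargs": {
  "commands": [
    [0,0,0.002,0,0,0],
    [0,0,0.004,0,0,0],
    [0,0,0.004,0,0,0]
  ]
}}

```text
clock: 5.8
tool_pos: [0.5875, 0.0294, 0.1064]
eef_rot: [0.99, 0.143, -0.0, 0.0]
contact_force: [0.2, -0.6, -0.2]
opening: 0.006
```

```bash
python3 look.py s6 130 280 220 380
```

```text
5.8 [0.5875 0.0294 0.1064] [ 0.24 -0.56 -0.16] [-0.017 -0.003 -0.007]
```

View pics/s6.png

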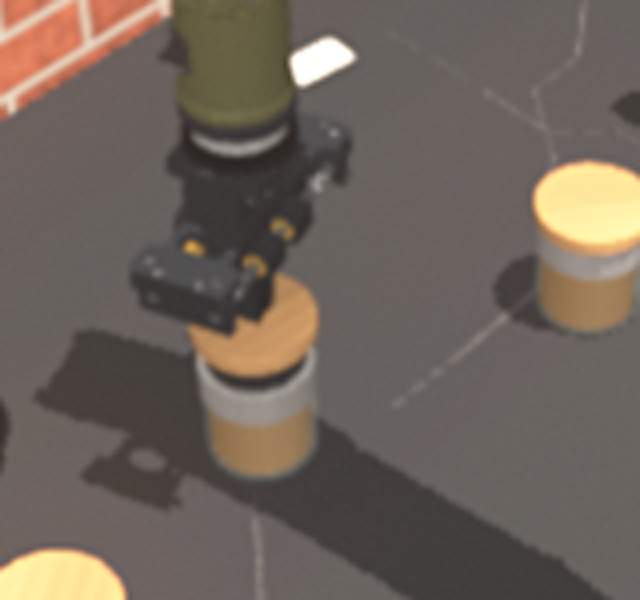

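{"fn": "carry_out", "kwargs": {
  "commands": [
    [0,0,0.002,0,0,0],
    [0,0,0.004,0,0,0],
    [0,0,0.004,0,0,0]
  ]
}}

```text
clock: 6.15
tool_pos: [0.5878, 0.0294, 0.1031]
eef_rot: [0.99, 0.143, 0.0, 0.0]
contact_force: [0.1, -0.6, 3.4]
opening: 0.003
```

```bash
python3 look.py s7 130 280 220 380
```

```text
6.15 [0.5878 0.0294 0.1031] [ 0.12 -0.61  3.41] [ 0.017  0.184 -0.001]
```

View pics/s7.png

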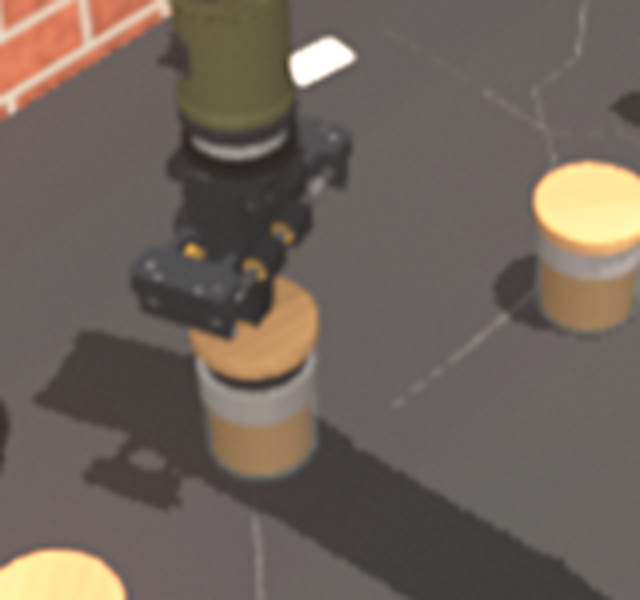

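Run:
```python
from plant import r
from h import *
F=[];im=[]
for i in range(8):
    p=r.snapshot("side");im.append(p["img"].astype(float));s=r.get_state();F.append(np.r_[s["contact_force"],s["moment"],s["tool_pos"],s["opening"]])
F=np.array(F);print(F.mean(0).round(4));print(F.std(0).round(3))
m=np.clip(np.mean(im,0),0,255).astype(np.uint8)[155:225,245:315]
m=cv2.resize(m,None,fx=8,fy=8,interpolation=cv2.INTER_CUBIC)
m=np.clip(255*(m/255.)**.5,0,255).astype(np.uint8)
cv2.imwrite("pics/s8.png",m)
q=proj(p,[F.mean(0)[6:9]])[0];print((q-[245,155])*8)
```

```text
[-1.4335e+00 -1.4600e-01  5.0086e+00 -3.4400e-02  2.6940e-01 -2.3000e-03
  5.8780e-01  2.9400e-02  1.0310e-01  6.2000e-03]
[0.649 0.581 0.505 0.03  0.023 0.021 0.    0.    0.    0.002]
[306.34293802 483.52088879]
```

View pics/s8.png

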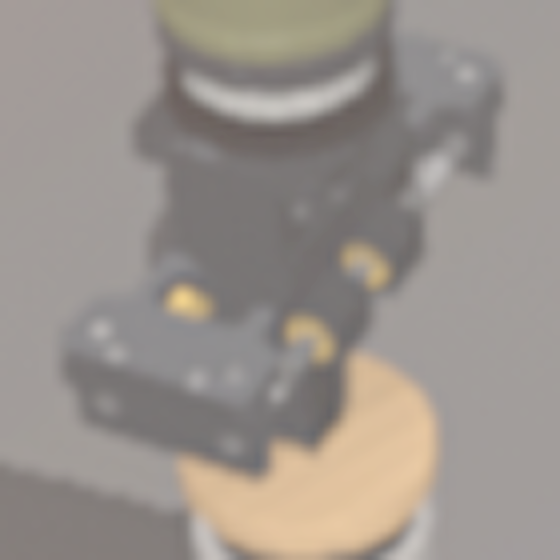

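Contact is confirmed: 5 N, and the moment fits a contact near the tool axis. The tip sits near the lid centre at about (283,210). The readout is roughly 20 mm lower than the true tip, so I'll seat the lid by force and picture rather than by z.

{"fn": "carry_out", "kwargs": {
  "commands": [
    [0,0,0.002,0,0,0],
    [0,0,0.004,0,0,0],
    [0,0,0.006,0,0,0],
    [0,0,0.008,0,0,0],
    [0,0,0.008,0,0,0]
  ]
}}

```text
clock: 7.1
tool_pos: [0.5878, 0.0294, 0.0949]
eef_rot: [0.99, 0.143, 0.0, 0.0]
contact_force: [-0.9, -0.1, 3.5]
opening: 0.009
```

```bash
python3 look.py s9 130 280 220 380
```

```text
7.1 [0.5878 0.0294 0.0949] [-0.91 -0.09  3.49] [-0.04   0.142  0.025]
```

View pics/s9.png

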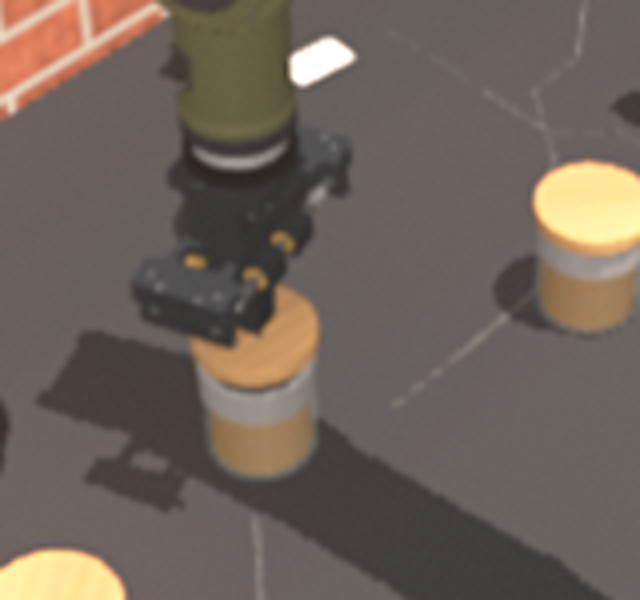

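The lid is going down: the plug gap at about (284,225) is thinner and the jar hasn't moved.

{"fn": "carry_out", "kwargs": {
  "commands": [
    [0,0,0.002,0,0,0],
    [0,0,0.004,0,0,0],
    [0,0,0.006,0,0,0],
    [0,0,0.008,0,0,0],
    [0,0,0.008,0,0,0]
  ]
}}

```text
clock: 7.65
tool_pos: [0.5878, 0.0294, 0.0868]
eef_rot: [0.99, 0.143, 0.0, 0.0]
contact_force: [-0.9, 0.5, 3.4]
opening: 0.005
```

{"fn": "carry_out", "kwargs": {
  "commands": [
    [0,0,0.001,0,0,0],
    [0,0,0.002,0,0,0],
    [0,0,0.003,0,0,0],
    [0,0,0.003,0,0,0]
  ]
}}

```text
clock: 8.05
tool_pos: [0.5878, 0.0295, 0.0839]
eef_rot: [0.99, 0.143, 0.0, 0.0]
contact_force: [-0.6, -0.8, 4.8]
opening: 0.005
```

```bash
python3 look.py s10 130 280 220 380
```

```text
8.05 [0.5878 0.0295 0.0839] [-0.57 -0.83  4.83] [ 0.018  0.235 -0.026]
```

View pics/s10.png

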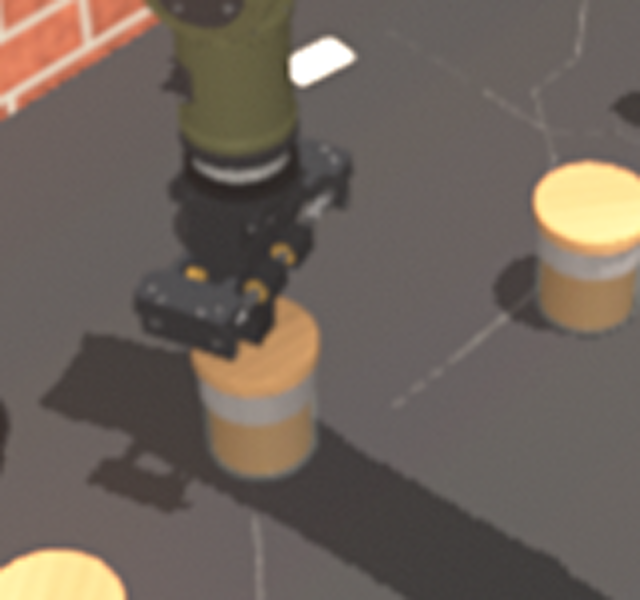

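{"fn": "carry_out", "kwargs": {
  "commands": [
    [0,0,0.001,0,0,0],
    [0,0,0.001,0,0,0]
  ]
}}

```text
clock: 8.3
tool_pos: [0.5878, 0.0294, 0.0829]
eef_rot: [0.99, 0.143, 0.0, 0.0]
contact_force: [-1.5, -0.4, 6.5]
opening: 0.007
```

{"fn": "carry_out", "kwargs": {
  "commands": [
    [0,0,0.001,0,0,0],
    [0,0,0.001,0,0,0]
  ]
}}

```text
clock: 8.5
tool_pos: [0.5878, 0.0294, 0.0819]
eef_rot: [0.99, 0.143, 0.0, 0.0]
contact_force: [-1.5, 0.7, 5.2]
opening: 0.001
```

{"fn": "carry_out", "kwargs": {
  "commands": [
    [0,0,0.001,0,0,0],
    [0,0,0.001,0,0,0]
  ]
}}

```text
clock: 8.7
tool_pos: [0.5878, 0.0294, 0.081]
eef_rot: [0.99, 0.143, 0.0, 0.0]
contact_force: [0.2, -0.4, 5.0]
opening: 0.01
```

{"fn": "carry_out", "kwargs": {
  "commands": [
    [0,0,0.001,0,0,0],
    [0,0,0.001,0,0,0]
  ]
}}

```text
clock: 8.9
tool_pos: [0.5878, 0.0295, 0.0804]
eef_rot: [0.99, 0.143, 0.0, 0.0]
contact_force: [-2.7, -0.3, 9.7]
opening: 0.003
```

{"fn": "carry_out", "kwargs": {
  "commands": [
    [0,0,0.001,0,0,0],
    [0,0,0.001,0,0,0]
  ]
}}

```text
clock: 9.1
tool_pos: [0.5879, 0.0295, 0.0804]
eef_rot: [0.99, 0.143, 0.0, 0.0]
contact_force: [-3.9, -0.7, 15.9]
opening: 0.004
```

```bash
python3 look.py s11 130 280 220 380
```

```text
9.1 [0.5879 0.0295 0.0804] [-3.94 -0.75 15.91] [-0.055  0.827  0.019]
```

View pics/s11.png

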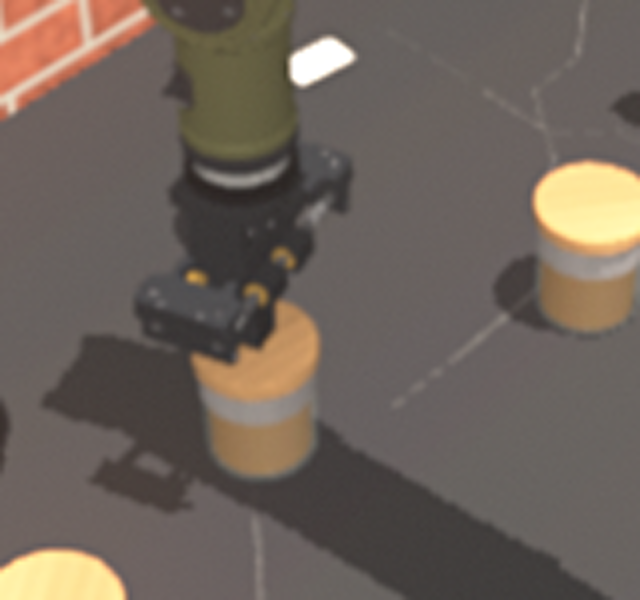

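The lid stopped hard: force rose to 16 N with z held at 0.0804, and no plug shows. Now I retract and plan the left jar.

{"fn": "carry_out", "kwargs": {
  "commands": [
    [0,0,-0.01,0,0,0],
    [0,0,-0.03,0,0,0],
    [0,0,-0.06,0,0,0],
    [0,0,-0.1,0,0,0],
    [0,0,-0.13,0,0,0],
    [0,0,-0.13,0,0,0]
  ]
}}

```text
clock: 9.75
tool_pos: [0.5908, 0.03, 0.2129]
eef_rot: [0.99, 0.143, 0.004, -0.0]
contact_force: [0.7, -0.0, -0.1]
opening: 0.004
```

```bash
python3 look.py s12 130 330 190 390
python3 - <<'E'
from plant import r
from h import *
s=r.get_state();print(s["clock"],s["tool_pos"],s["q"].round(2))
print(rel(s,[.5055,.291,.21]),rel(s,[.5055,.291,.112]))
E
```

```text
9.75 [0.5908 0.03   0.2129] [ 0.75 -0.04 -0.08] [ 0.037 -0.061 -0.015]
9.8 [0.58915214 0.02963424 0.21061717] [ 0.01  0.65 -0.24  1.68  0.2   0.83 -1.6 ]
[-0.0064 -0.2744  0.0004] [-0.0068 -0.2744  0.0984]
```

View pics/s12.png

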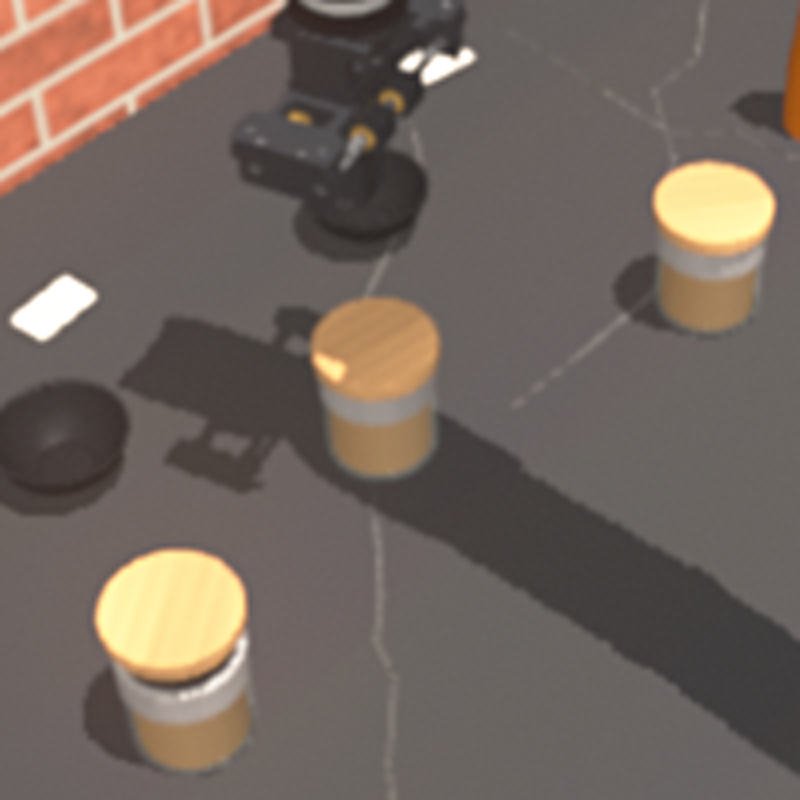

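The middle lid is now flush, with no dark plug at (284,222), and its jar stands in place. On to the left jar.

{"fn": "carry_out", "kwargs": {
  "commands": [
    [0,-0.03,-0.01,0,0,0],
    [-0.001,-0.065,-0.01,0,0,0],
    [-0.002,-0.1,-0.01,0,0,0],
    [-0.003,-0.135,-0.01,0,0,0],
    [-0.004,-0.17,-0.01,0,0,0],
    [-0.005,-0.205,-0.01,0,0,0],
    [-0.005,-0.24,-0.005,0,0,0],
    [-0.005,-0.265,0.01,0,0,0],
    [-0.005,-0.274,0.035,0,0,0],
    [-0.005,-0.274,0.06,0,0,0],
    [-0.005,-0.274,0.07,0,0,0],
    [-0.005,-0.274,0.07,0,0,0]
  ]
}}

```text
clock: 11.0
tool_pos: [0.5041, 0.2895, 0.1365]
eef_rot: [0.99, 0.143, -0.002, 0.001]
contact_force: [-0.0, -0.4, 0.1]
opening: 0.006
```

```bash
python3 look.py s13 200 350 160 310
python3 - <<'E'
from plant import r
from h import *
s=r.get_state();print(s["clock"],s["tool_pos"],s["q"].round(2))
print(rel(s,[.5055,.291,.112]))
E
```

```text
11.0 [0.5041 0.2895 0.1365] [-0.03 -0.38  0.07] [-0.    -0.047  0.006]
11.05 [0.50504725 0.2899896  0.13784633] [-0.49  0.73 -0.19  1.77  0.21  0.66 -2.08]
[ 0.0008 -0.0009  0.0258]
```

View pics/s13.png

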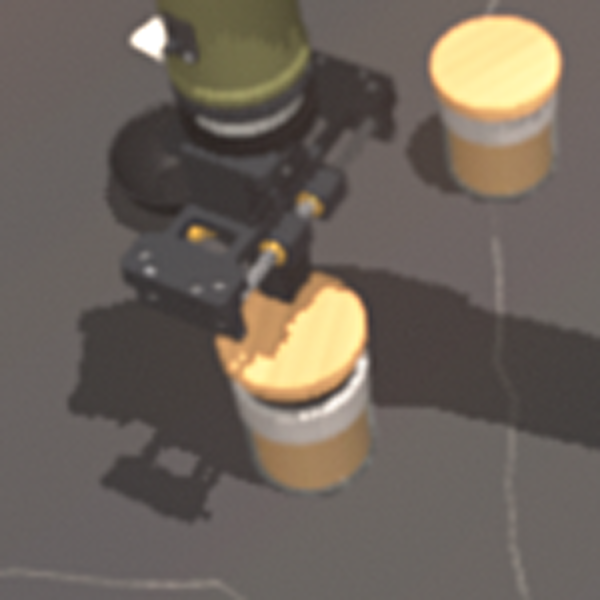

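The tip, at about (232,274), is above the lid centre at (233,284). Down to just above the lid, then press.

{"fn": "carry_out", "kwargs": {
  "commands": [
    [0.001,-0.001,0.01,0,0,0],
    [0.001,-0.001,0.02,0,0,0],
    [0.001,-0.001,0.027,0,0,0],
    [0.001,-0.001,0.03,0,0,0],
    [0.001,-0.001,0.033,0,0,0],
    [0.001,-0.001,0.036,0,0,0],
    [0.001,-0.001,0.038,0,0,0],
    [0.001,-0.001,0.038,0,0,0]
  ]
}}

```text
clock: 11.85
tool_pos: [0.5062, 0.2922, 0.1009]
eef_rot: [0.99, 0.143, 0.0, -0.0]
contact_force: [0.1, -0.4, 1.3]
opening: 0.001
```

```bash
python3 look.py s14 200 350 160 310
```

```text
11.85 [0.5062 0.2922 0.1009] [ 0.06 -0.37  1.32] [0.022 0.03  0.006]
```

View pics/s14.png

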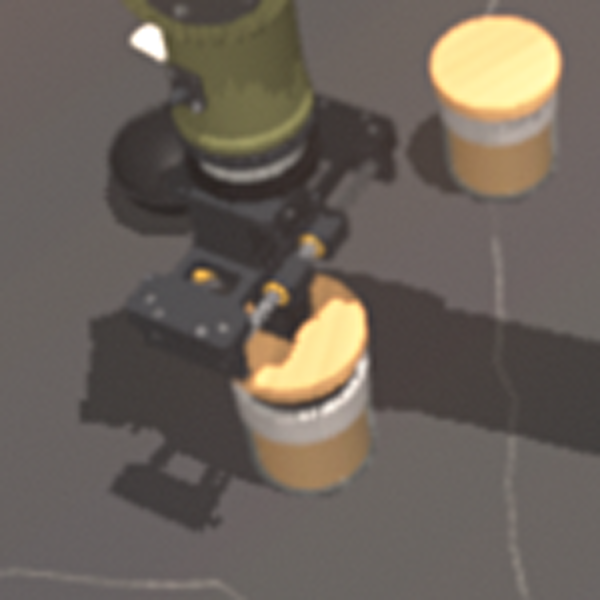

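Contact is just beginning, with the tip near the lid centre at about (233,284). Pressing on.

{"fn": "carry_out", "kwargs": {
  "commands": [
    [0,0,0.002,0,0,0],
    [0,0,0.004,0,0,0],
    [0,0,0.006,0,0,0],
    [0,0,0.008,0,0,0],
    [0,0,0.008,0,0,0]
  ]
}}

```text
clock: 12.4
tool_pos: [0.5063, 0.2922, 0.0931]
eef_rot: [0.99, 0.143, 0.0, -0.0]
contact_force: [-0.1, -1.0, 3.0]
opening: 0.008
```

```bash
python3 look.py s15 200 350 160 310
```

```text
12.4 [0.5063 0.2922 0.0931] [-0.06 -0.97  3.03] [-0.106  0.113  0.055]
```

View pics/s15.png

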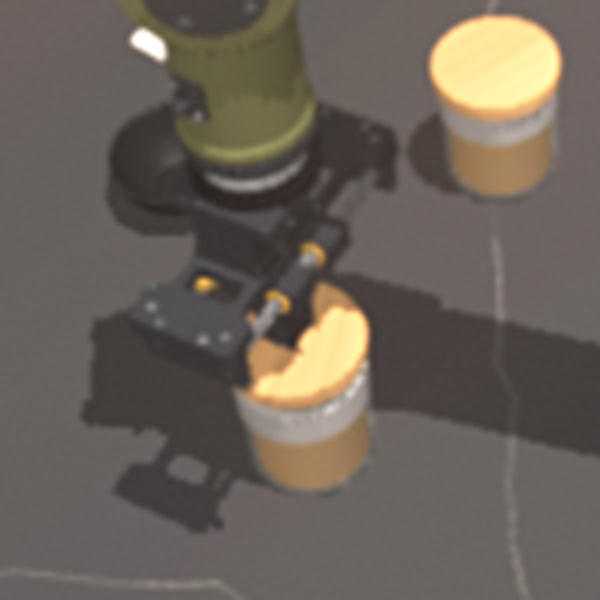

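The lid is sliding down straight and the jar base at (238,321) hasn't moved.

{"fn": "carry_out", "kwargs": {
  "commands": [
    [0,0,0.002,0,0,0],
    [0,0,0.004,0,0,0],
    [0,0,0.006,0,0,0],
    [0,0,0.008,0,0,0],
    [0,0,0.01,0,0,0],
    [0,0,0.01,0,0,0]
  ]
}}

```text
clock: 13.05
tool_pos: [0.5063, 0.2922, 0.0829]
eef_rot: [0.99, 0.143, 0.0, -0.0]
contact_force: [-0.2, 0.3, 4.6]
opening: 0.006
```

{"fn": "carry_out", "kwargs": {
  "commands": [
    [0,0,0.001,0,0,0],
    [0,0,0.002,0,0,0],
    [0,0,0.002,0,0,0]
  ]
}}

```text
clock: 13.35
tool_pos: [0.5063, 0.2922, 0.081]
eef_rot: [0.99, 0.143, 0.0, -0.0]
contact_force: [-2.0, -0.3, 5.4]
opening: 0.005
```

{"fn": "carry_out", "kwargs": {
  "commands": [
    [0,0,0.001,0,0,0],
    [0,0,0.001,0,0,0]
  ]
}}

```text
clock: 13.55
tool_pos: [0.5063, 0.2922, 0.0805]
eef_rot: [0.99, 0.143, 0.0, -0.0]
contact_force: [-1.7, -0.6, 8.9]
opening: 0.006
```

{"fn": "carry_out", "kwargs": {
  "commands": [
    [0,0,0.001,0,0,0],
    [0,0,0.001,0,0,0]
  ]
}}

```text
clock: 13.75
tool_pos: [0.5063, 0.2922, 0.0804]
eef_rot: [0.99, 0.143, 0.001, -0.0]
contact_force: [-2.5, -2.2, 15.1]
opening: 0.007
```

```bash
python3 look.py s16 200 350 160 310
```

```text
13.75 [0.5063 0.2922 0.0804] [-2.48 -2.17 15.07] [-0.452  0.682 -0.025]
```

View pics/s16.png

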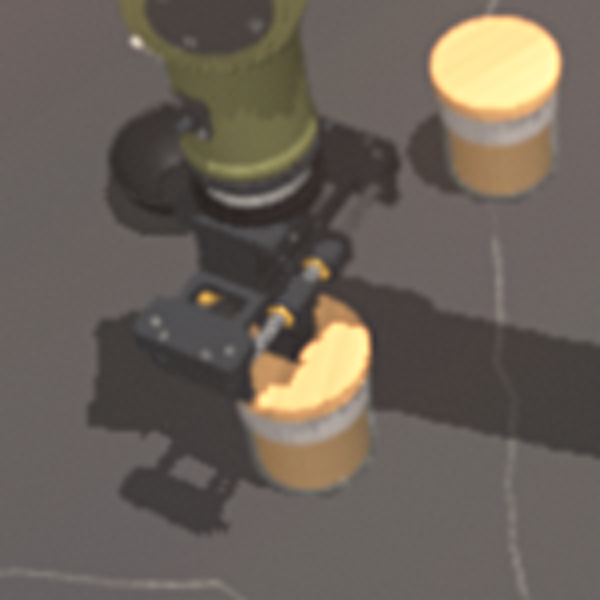

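It stopped at the same reading, 0.0804, with 15 N, so it is home. Now I retract well clear and check.

{"fn": "carry_out", "kwargs": {
  "commands": [
    [0,0,-0.01,0,0,0],
    [0,0,-0.03,0,0,0],
    [0,0,-0.06,0,0,0],
    [0,0,-0.1,0,0,0],
    [0,0,-0.14,0,0,0],
    [0,0,-0.18,0,0,0],
    [0,0,-0.2,0,0,0],
    [0,0,-0.2,0,0,0]
  ]
}}

```text
clock: 14.6
tool_pos: [0.5078, 0.2933, 0.282]
eef_rot: [0.99, 0.143, 0.003, -0.002]
contact_force: [0.8, 0.3, 0.5]
opening: 0.006
```

{"fn": "carry_out", "kwargs": {
  "commands": [
    [0,-0.03,0,0,0,0],
    [0,-0.06,0,0,0,0],
    [0,-0.09,0,0,0,0],
    [0,-0.12,0,0,0,0],
    [0,-0.15,0,0,0,0],
    [0,-0.17,0,0,0,0],
    [0,-0.17,0,0,0,0]
  ]
}}

```text
clock: 15.3
tool_pos: [0.4549, 0.4581, 0.2766]
eef_rot: [0.989, 0.146, -0.002, -0.0]
contact_force: [0.5, 0.0, -0.3]
opening: 0.006
```

```bash
python3 look.py s17 120 330 200 390
python3 - <<'E'
from plant import r
from h import *
s=r.get_state();print(s["tool_pos"])
for n in ("side","top"):
    p=r.snapshot(n);cv2.imwrite(f"pics/{n}9.png",p["img"])
    for l in("lid_a_top","closed_jar","oil_bottle"):
        print(n,l,[(round(d["p"],2),[round(float(v),4) for v in d["xyz"]]) for d in r.spot_point(p,l)])
    m=mask(p);k,lab,st,ce=cv2.connectedComponentsWithStats(m);print([ce[i].round(1) for i in range(1,k) if 300<st[i,4]<1200 and st[i,1]>140])
    print(proj(p,[[.587,.03,.106],[.505,.291,.106],[.4987,-.2432,.106]]).round(1))
E
```

```text
15.3 [0.4549 0.4581 0.2766] [ 0.47  0.04 -0.28] [-0.025 -0.006 -0.054]
[0.45662509 0.45547016 0.27684486]
side lid_a_top [(0.59, [0.588, 0.0293, 0.1047]), (0.46, [0.4963, -0.2446, -0.0028])]
side closed_jar []
side oil_bottle []
[array([367.2, 180.4]), array([281.6, 215.6]), array([233.7, 289.3])]
[[283.3 214.9]
 [233.4 286.7]
 [368.1 180.1]]
top lid_a_top [(0.69, [0.5874, 0.0267, 0.1095])]
top closed_jar [(0.92, [0.5014, -0.2388, 0.0017])]
top oil_bottle [(0.57, [0.5618, -0.4853, 0.0004]), (0.52, [0.5871, 0.0292, 0.1096])]
[array([273.1, 170.5]), array([364.2, 202.4])]
[[273.2 170.2]
 [184.1 195.3]
 [364.6 202.3]]
```

View pics/s17.png

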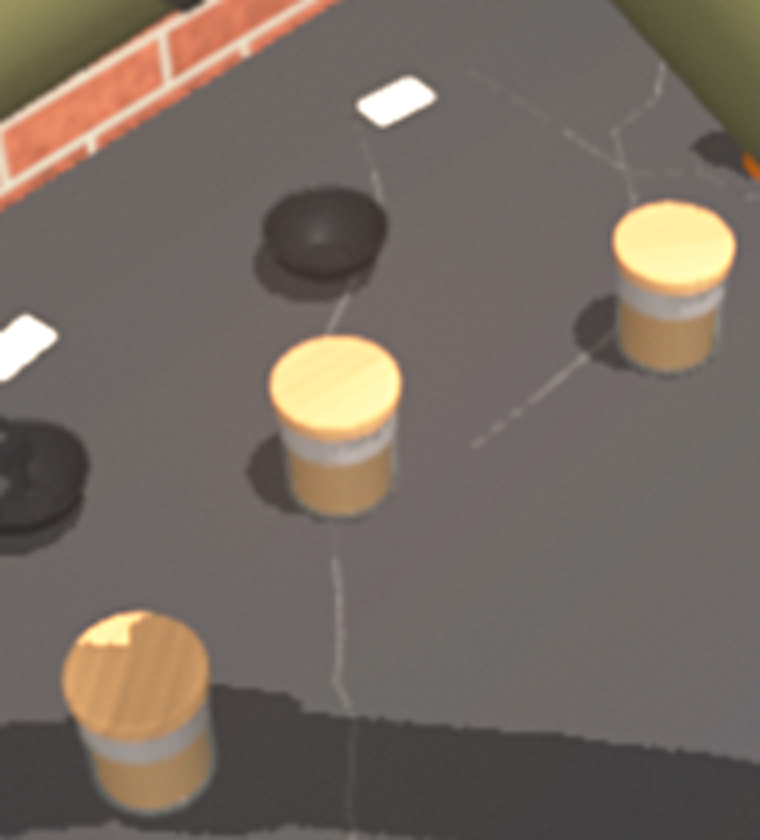

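View pics/top9.png

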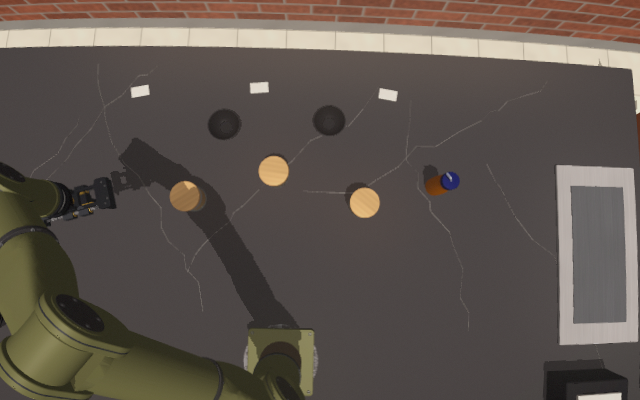

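All three lids sit flush with no dark plug showing. The jars stand upright in place, and the bottle and closed jar haven't moved. Handing in.

```bash
python3 -c "
from plant import r
print(r.finish_job(), r.get_state()['clock'])"
```

```text
the job is handed in; nothing more can be done
the job is handed in; nothing more can be done
```

I pressed both raised lids (middle jar first, then left) straight down with the shut fingertips until each stopped, then moved the arm clear and handed the job in at about 15.5 s. No verdict was reported.

**Seating:** Both lids stopped at the same tool height. The force climbed from about 5 N while sliding to 15–16 N at the stop.

**Last pictures:** No dark plug shows on either jar. Both jars stand upright, and the middle one is where it was. The closed jar and the oil bottle are within a few mm of where they started, which is about the measuring error. The arm was touching nothing.

**Checks that disagreed or failed:**
- **Tool height:** the readout was about 26 mm lower than the real fingertip, going by the 106 mm home height. I never found out why, so I judged seating by force and pictures instead.
- **Left jar:** the last check was by eye, plus a side-view position that fell about 2.6 px (roughly 8 mm on the counter) from where a home lid should appear. I put that down to shadow on the lid. The network didn't report this lid and the colour check missed it from above.
- **Networks:** in the last side view they missed the closed jar and the bottle and gave one false lid. In the top view they found both, along with one false bottle on the middle jar.

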